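# Fold a tooth-shade guide away with one run of the fingertips

## Robot

A 6-joint arm with a two-finger parallel gripper is mounted at the origin on a cart in front of the work surface, level with it; the furniture and walls round the work are solid. World frame = base frame: x ahead of the robot, y to its left, z up, the work surface at z = 0. Lengths are in m, angles in rad, forces in N, time in s.
With the tool pointing down it reaches from about 0.375 to 0.9 m from the base axis. Payload 3.1 kg.
Tool frame: the origin (TCP) lies at the very end of the fingers, on their centre line; the grasp point (between the pads) lies 19 mm behind it; z points along the fingers, y is the line along which they close (so a half turn about z gives the same grasp; the last joint's range is limited). The gripper opens to 87 mm and grips with 3 to 60 N. Pads are 19 mm wide; open, the fingers measure 117 mm over their backs; the gripper's body (75 mm by 190 mm) begins 51 mm behind the grasp point.
Start: joints at [-1.488, 0.527, 1.433, -0, 1.181, -0.178], TCP at [0.161, -0.604, 0.223] pointing down, gripper open.
Joint ranges: [-3.08, 3.08], [-0.75, 2.2], [0.22, 2.44], [-1.43, 4.57], [0, 2.65], [-2.85, 2.85]. Speed limits (rad/s): [2.79, 2.79, 3.14, 3.14, 3.14, 3.14].

## Interface

Orientations are given as a rotation vector (axis times angle).
In Python, from workcell import observe, grab_frame, camera_params, sign_off, outline_of gives the robot as it stands.
- The arm moves only by the tool carry_out, never from a script. Its argument "moves" is a list of rows, each an object of numbers: "wx", "wy", "wz": the turn, a rotation vector about the tool's x, y, z in degrees; "dx", "dy", "dz": the shift along the tool's x, y, z in m; "grip": the opening, from 0 (shut) to 1 (fully open). A call has 1 to 8 rows; each row shifts and turns the commanded pose from where the row before left it, along the tool's axes as they then stand; what a row does not reach is not made up. A row lasts 1/8 s, in which the tool goes at most 62.5 mm and 10.7 degrees, less where a joint would pass 70% of its speed; a pose out of reach is approached as far as the arm can. A call is refused whole if a number of a shift passes 0.0625 or a number of a turn 10.7, either way. A call with a gripper value outside its range is refused whole. The fingers move at their own pace and stop on an object; "force" is the grip in N (left out, the last holds). Time passes only in rows, so rows that do not move let the fingers close. It gives the time, the measured TCP pose, the force, the opening and the grip force at its end, in the units of the state.
- observe(): the state, without advancing time (a new reading comes with each control period).
- grab_frame(name): name is "side" or "top"; returns the picture (480x640x3 uint8, blue, green, red); there is no depth.
- camera_params(name): a dict with "mtx" (3x3 intrinsics, pixels), "position" and "orientation" of the camera in the world. Camera axes: x right, y down, z forward; pixel columns grow to the right and rows downward; lengths in m; the calibration is good to about 2 mm. A picture is of the moment at which its call begins. camera_params takes no time and is no camera call.
- sign_off(): hands the job in; it is judged then, once.
Trained networks look in the newest picture that a camera, given by its name, has taken for a name from the list of things; names that differ only in an ending like _2 or _b are one class to them, and where a whole thing is asked for, a point or a joint stands for the part that bears it (a point fixed in the world has none). Each returns a list of dicts, best first, with "score" (0 to 1); they miss things now and then, are a little off and sometimes report something else, mostly with a low value. They report only what shows in the picture. A call takes as long as a camera call.
- outline_of(camera, label): "region" (480x640 bool, what is visible of it) and "rect" ([left, top, width, height] in pixels, round what is visible of it).
The state is a dict: "t": time; "qpos": joint angles; "qvel": joint speeds; "tau": joint torques, N m; "ee_pos": TCP position; "tcp_rot": TCP orientation; "ft_force": force on the tool from outside, world axes, zero at the start; "moment": the same for the moment, N m; "opening": finger opening in m; "finger_force": force on a finger pad.
Only numpy, scipy, OpenCV 4.12 (cv2) and the standard library are available. Lean on these libraries where they do the work, as an engineer would, in place of code of your own. Each camera call takes 0.05 s, during which the arm holds its last target. There are 200 camera calls.

## Task

Fold the arched tooth-shade guide away: run the closed fingertips lightly along its curved row from the left end to the right, so that the five upright tooth tabs are pushed over and laid flat one after another, each towards the next. Only push the tabs: do not press hard, grip, lift or shift the stand, and leave the jar, the burner and the jaw model where they are. Finish clear of everything.

Things in the scene. Friction and masses are not known exactly. Their poses are not given: they have to be found in the camera images.
- stand: arched tooth-shade guide: loose dark steel base (0.9 kg), 36 mm wide, 10 mm high, with five white tooth-shaped flip tabs hinged along its middle on an arc of 90 mm radius, 34 mm apart. Origin on the work surface, z up; the arc's centre is at x = +75 mm, its hollow side faces +x, away from the robot. Tab 1 is at the left (+y) end. The base goes on 38 mm past the end hinges.
- root_1 (a point): hinge of tab 1 (1 = left end of the row, 5 = right end), 14 mm above the work surface, 4 mm above the base; its hinge ears reach 17 mm above the work surface. Axes as the stand's.
- tab_1 (a joint): fold angle of tab 1, rad: 0 upright (tip 43 mm above the work surface), 1.55 flat along the row towards the right end (top then at 17 mm); starts at 0 to 0.35. 12 mm wide, 5 mm thick, 29 mm long from its hinge, so flat it ends 5 mm short of the next hinge. It stays where it is left; a push of 0.5 N at its end or 2 N near its hinge turns it.
- root_2 (a point): hinge of tab 2 (1 = left end of the row, 5 = right end), 14 mm above the work surface, 4 mm above the base; its hinge ears reach 17 mm above the work surface. Axes as the stand's.
- tab_2 (a joint): fold angle of tab 2, rad: 0 upright (tip 43 mm above the work surface), 1.55 flat along the row towards the right end (top then at 17 mm); starts at 0 to 0.35. 12 mm wide, 5 mm thick, 29 mm long from its hinge, so flat it ends 5 mm short of the next hinge. It stays where it is left; a push of 0.5 N at its end or 2 N near its hinge turns it.
- root_3 (a point): hinge of tab 3 (1 = left end of the row, 5 = right end), 14 mm above the work surface, 4 mm above the base; its hinge ears reach 17 mm above the work surface. Axes as the stand's.
- tab_3 (a joint): fold angle of tab 3, rad: 0 upright (tip 43 mm above the work surface), 1.55 flat along the row towards the right end (top then at 17 mm); starts at 0 to 0.35. 12 mm wide, 5 mm thick, 29 mm long from its hinge, so flat it ends 5 mm short of the next hinge. It stays where it is left; a push of 0.5 N at its end or 2 N near its hinge turns it.
- root_4 (a point): hinge of tab 4 (1 = left end of the row, 5 = right end), 14 mm above the work surface, 4 mm above the base; its hinge ears reach 17 mm above the work surface. Axes as the stand's.
- tab_4 (a joint): fold angle of tab 4, rad: 0 upright (tip 43 mm above the work surface), 1.55 flat along the row towards the right end (top then at 17 mm); starts at 0 to 0.35. 12 mm wide, 5 mm thick, 29 mm long from its hinge, so flat it ends 5 mm short of the next hinge. It stays where it is left; a push of 0.5 N at its end or 2 N near its hinge turns it.
- root_5 (a point): hinge of tab 5 (1 = left end of the row, 5 = right end), 14 mm above the work surface, 4 mm above the base; its hinge ears reach 17 mm above the work surface. Axes as the stand's.
- tab_5 (a joint): fold angle of tab 5, rad: 0 upright (tip 43 mm above the work surface), 1.55 flat along the row towards the right end (top then at 17 mm); starts at 0 to 0.35. 12 mm wide, 5 mm thick, 29 mm long from its hinge, so flat it ends 5 mm short of the next hinge. It stays where it is left; a push of 0.5 N at its end or 2 N near its hinge turns it.
- wax_jar: closed jar of modelling wax, 36 mm diameter, 42 mm high, in the hollow of the arch; bystander; origin at the centre of its underside
- burner: small glass spirit burner, 47 mm diameter, 59 mm high, standing behind the stand; bystander; origin at the centre of its underside
- model: loose plaster model of an upper jaw, 55 x 63 mm, 21 mm high, behind the stand; bystander; origin at the centre of its underside

How it is judged:
By the outcome, as a careful person would: the job done as asked, in the order asked, and still so for the second after the job is handed in, with the robot touching nothing.
It also fails if it takes over 48 s, if anything falls off the work surface, if the arm or the gripper's body presses on something with over 40 N, if the wrist force passes 120 N, or if a joint passes its speed limit or range.

## Working session

There is one attempt and no reset: what is moved stays moved. The work goes in short steps, Python scripts to look and compute and a tool call to move; the robot and the scene stay as the last step left them, time stands still between calls to the robot, and variables do not carry over. Pictures are saved under pics/ and viewed, at most 10 in all, crops included, and the job is handed in when it is done.

Besides the shell and the picture viewer there is one more tool, called by a JSON object that holds its "api" and its "payload", one argument or row to a line. carry_out: Moves the arm, as the interface text tells. Its arguments: {"type":"object","properties":{"moves":{"type":"array","items":{"type":"object","properties":{"wx":{"type":"number"},"wy":{"type":"number"},"wz":{"type":"number"},"dx":{"type":"number"},"dy":{"type":"number"},"dz":{"type":"number"},"grip":{"type":"number"}}}},"force":{"type":"number"}},"required":["moves"]}

```bash
mkdir -p pics; python3 - <<'E'
from workcell import *
import cv2,numpy as np
np.set_printoptions(precision=4,suppress=True)
s=observe();print(s)
for c in("top","side"):
    f=grab_frame(c);cv2.imwrite(f"pics/{c}0.png",f)
    print(c,camera_params(c))
    for l in("stand","tab_1","wax_jar","burner","model"):
        for r in outline_of(c,l):
            m=r["region"];v,u=np.nonzero(m)
            print(l,round(r["score"],2),r["rect"],len(u),u.mean().round(1),v.mean().round(1))
E
```

```text
{'t': 0.0, 'qpos': array([-1.4885,  0.5285,  1.4339, -0.    ,  1.1814, -0.1785]), 'qvel': array([-0.0001, -0.0001, -0.0015, -0.0008, -0.0005,  0.0005]), 'tau': array([ -0.0004, -44.0036, -17.6593,   0.0633,   0.0584,  -0.0002]), 'ee_pos': array([ 0.1611, -0.6031,  0.2216]), 'tcp_rot': array([-3.1128, -0.4082, -0.0002]), 'ft_force': array([-0.4062,  0.1726,  0.7365]), 'moment': array([ 0.0023,  0.0384, -0.0041]), 'finger_force': 0.0, 'opening': 0.0868746800483403}
top {'mtx': array([[545.6142,   0.    , 316.8751],
       [  0.    , 545.6142, 240.8224],
       [  0.    ,   0.    ,   1.    ]]), 'position': array([ 0.5306, -0.3033,  0.9072]), 'orientation': array([-2.1921,  2.1913, -0.029 ])}
stand 0.8 [284.6, 228.1, 100.8, 72.8] 2737 341.8 273.7
tab_1 0.6 [346.6, 278.6, 6.7, 8.8] 45 349.6 281.4
tab_1 0.49 [370.5, 245.3, 5.1, 8.3] 38 372.6 248.7
tab_1 0.47 [359.8, 262.7, 9.6, 9.6] 61 364.2 267.1
tab_1 0.44 [286.1, 228.5, 97.6, 73.8] 2630 342.0 273.6
tab_1 0.41 [305.1, 289.1, 9.1, 3.9] 43 310.0 290.7
wax_jar 0.73 [301.7, 230.7, 26.8, 20.7] 369 314.9 240.1
wax_jar 0.26 [284.1, 225.5, 102.3, 76.1] 2818 341.9 273.6
burner 0.69 [263.0, 165.9, 26.5, 25.3] 613 275.0 178.7
model 0.95 [333.0, 157.0, 39.3, 36.2] 1038 349.0 175.2
model 0.3 [286.4, 231.2, 99.4, 71.0] 2673 342.6 272.9
side {'mtx': array([[449.4567,   0.    , 314.3405],
       [  0.    , 449.4567, 239.8328],
       [  0.    ,   0.    ,   1.    ]]), 'position': array([ 0.2562, -0.9638,  0.4395]), 'orientation': array([-2.0109,  0.5064, -0.2666])}
stand 0.69 [254.0, 251.9, 83.7, 36.6] 1529 290.3 274.2
stand 0.33 [318.9, 262.3, 5.7, 14.6] 45 319.2 268.5
tab_1 0.63 [257.3, 248.8, 7.4, 14.3] 68 260.8 254.7
tab_1 0.58 [319.4, 260.5, 1.2, 20.7] 45 319.1 268.4
tab_1 0.4 [283.9, 264.1, -0.4, 10.1] 24 282.8 267.1
burner 0.6 [320.3, 207.2, 24.2, 30.5] 484 332.4 223.6
model 0.66 [350.6, 239.7, 31.8, 24.7] 608 366.9 253.8
```

```bash
python3 - <<'E'
import cv2
a=cv2.imread("pics/top0.png");b=cv2.imread("pics/side0.png")
cv2.imwrite("pics/topc.png",cv2.resize(a[150:310,250:410],None,fx=3.7,fy=3.7,interpolation=cv2.INTER_CUBIC))
cv2.imwrite("pics/sidec.png",cv2.resize(b[195:305,240:400],None,fx=5,fy=5,interpolation=cv2.INTER_CUBIC))
E
```

```text
(no output)
```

View pics/topc.png

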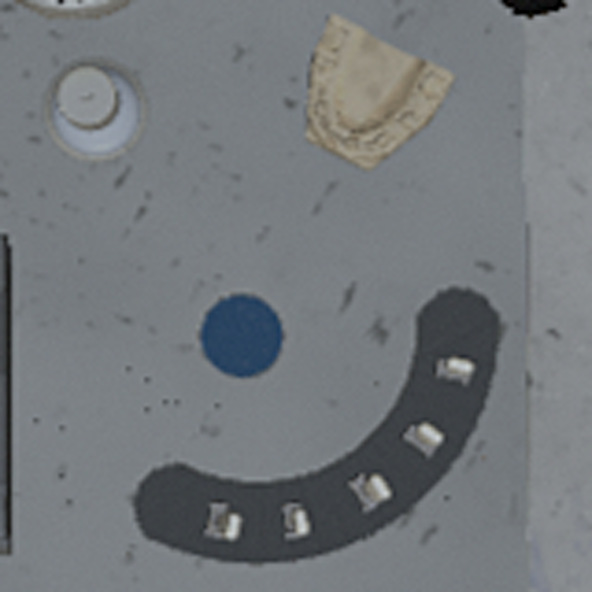

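View pics/sidec.png

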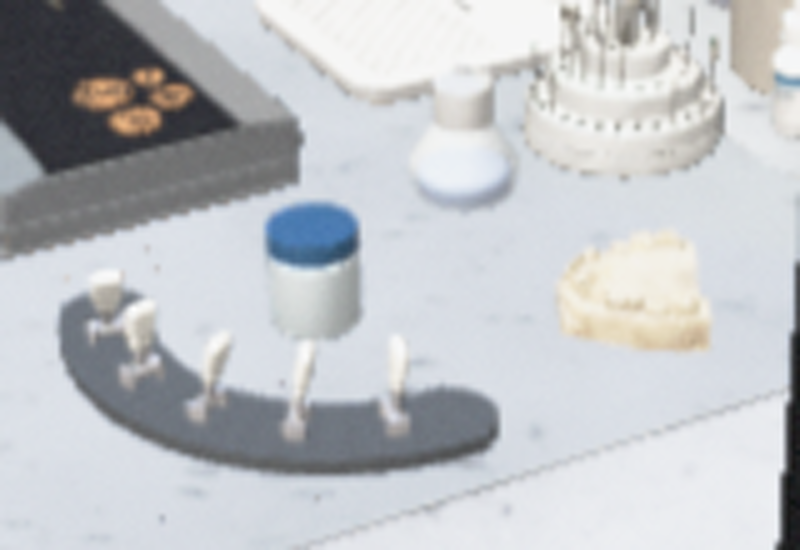

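View pics/top0.png

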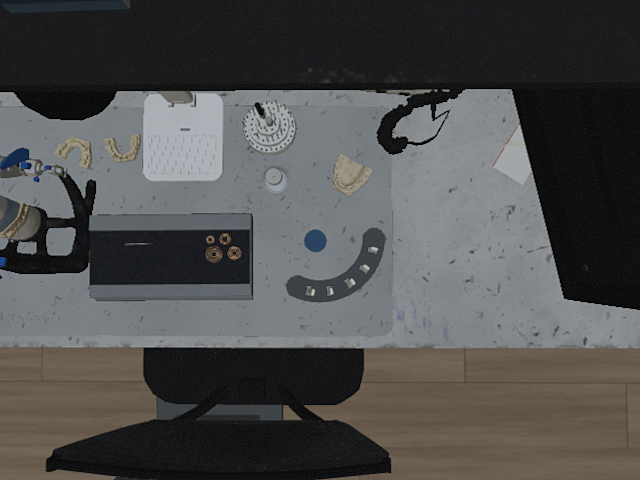

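The top view shows the dark arch from about (290,288) to (375,235), with five white tabs at about (309,290), (329,289), (350,282), (364,267) and (373,248). The jar is at (315,240) in the hollow. The burner (275,179) and the jaw model (350,175) stand behind the arch. Next I fit the stand pose.

```bash
cat > h.py <<'E'
import numpy as np,cv2
from scipy.spatial.transform import Rotation as R
from workcell import *
np.set_printoptions(precision=4,suppress=True)
def proj(c,P):
    k=camera_params(c);r=R.from_rotvec(k["orientation"])
    q=r.inv().apply(np.atleast_2d(P)-k["position"])@k["mtx"].T
    return q[:,:2]/q[:,2:]
def unproj(c,uv,z):
    k=camera_params(c);r=R.from_rotvec(k["orientation"])
    d=r.apply(np.linalg.solve(k["mtx"],[*uv,1]));p=k["position"]
    return p+d*(z-p[2])/d[2]
A=34/90
def arc(p,th,rad,z):
    th=np.atleast_1d(th);x=.075-rad*np.cos(th);y=rad*np.sin(th);c,s=np.cos(p[2]),np.sin(p[2])
    return np.c_[p[0]+c*x-s*y,p[1]+s*x+c*y,0*th+z]
E
cat > fit.py <<'E'
from h import *
from scipy.optimize import minimize
def cap(p,e,z):
    t=np.linspace(-e,e,40);o=[]
    o.append(arc(p,t,.108,z))
    for sg,er in((1,e),(-1,-e)):
        a=np.linspace(0,np.pi,12)[1:-1]
        cap_=np.vstack([arc(p,er+sg*.018*np.sin(b)/.09,.09+.018*np.cos(b),z) for b in a])
        if sg==1:o.append(cap_);o.append(arc(p,t[::-1],.072,z))
        else:o.append(cap_[::-1])
    return np.vstack(o)
def mask(c,p,e,F=8):
    m=np.zeros((480*2,640*2),np.uint8)
    for z in(0,.01):
        u=(proj(c,cap(p,e,z))+.5)*2-.5
        cv2.fillPoly(m,[np.round(u*256).astype(np.int32)],255,cv2.LINE_AA,8)
    return cv2.resize(m,(640,480),interpolation=cv2.INTER_AREA)/255.
obs={}
for c in("top","side"):
    f=cv2.imread(f"pics/{c}0.png").astype(int);r=outline_of(c,"stand")[0]["region"] if 0 else None
    g=f.mean(2);w=np.zeros((480,640));
    if c=="top":w[222:305,278:392]=1;thr=95
    else:w[248:292,250:342]=1;thr=140
    m=((g<thr)&(w>0)).astype(np.uint8)
    m=cv2.morphologyEx(m,cv2.MORPH_CLOSE,cv2.getStructuringElement(2,(11,11)))
    n,l,s,_=cv2.connectedComponentsWithStats(m);m=(l==1+s[1:,4].argmax())*1.
    obs[c]=m;print(c,m.sum())
c0=unproj("top",(342,274),.01);print(c0)
def cost(q,cs):return sum(np.abs(mask(c,q[:3],q[3])-obs[c]).sum() for c in cs)
for cs in(("top",),("top","side"),("side",)):
    b=min((minimize(cost,[c0[0],c0[1],y,e],args=(cs,),method="Nelder-Mead",options=dict(initial_simplex=np.array([[c0[0],c0[1],y,e]]+[[c0[0]+.02,c0[1],y,e],[c0[0],c0[1]+.02,y,e],[c0[0],c0[1],y+.3,e],[c0[0],c0[1],y,e+.1]]))) for y in(.2,.6,1.) for e in(1.,1.15)),key=lambda r:r.fun)
    p=b.x[:3];print(cs,b.x,b.fun)
    P=arc(p,A*np.arange(2,-3,-1),.09,.014);print(P[:,:2].tolist())
    for c in("top","side"):print(c,proj(c,P).round(1).tolist())
for l,uv,z in(("jar",(315,240),.042),("burner",(275,178),.05),("model",(349,175),.02)):print(l,unproj("top",uv,z))
E
python3 fit.py
```

```text
top 2855.0
side 1329.0
[ 0.5146 -0.3298  0.01  ]
('top',) [ 0.5134 -0.3315  0.5592  0.9707] 189.4156862745098
[[0.4886807737908753, -0.274200620428372], [0.4884294575427406, -0.30799786535255863], [0.5006621741645962, -0.33950465142114095], [0.5236537830110619, -0.3642776780221269], [0.5541618515015561, -0.3788232849637898]]
top [[308.0, 289.9], [328.7, 290.1], [348.0, 282.6], [363.2, 268.5], [372.0, 249.8]]
side [[261.1, 260.0], [267.8, 268.4], [281.1, 274.8], [299.0, 277.9], [318.4, 277.1]]Traceback (most recent call last):
  File "fit.py", line 31, in <module>
    b=min((minimize(cost,[c0[0],c0[1],y,e],args=(cs,),method="Nelder-Mead",options=dict(initial_simplex=np.array([[c0[0],c0[1],y,e]]+[[c0[0]+.02,c0[1],y,e],[c0[0],c0[1]+.02,y,e],[c0[0],c0[1],y+.3,e],[c0[0],c0[1],y,e+.1]]))) for y in(.2,.6,1.) for e in(1.,1.15)),key=lambda r:r.fun)
  File "fit.py", line 31, in <genexpr>
    b=min((minimize(cost,[c0[0],c0[1],y,e],args=(cs,),method="Nelder-Mead",options=dict(initial_simplex=np.array([[c0[0],c0[1],y,e]]+[[c0[0]+.02,c0[1],y,e],[c0[0],c0[1]+.02,y,e],[c0[0],c0[1],y+.3,e],[c0[0],c0[
[... 398 characters left out ...]
 **options)
    fxr = func(xr)
    fx = function(np.copy(x), *(wrapper_args + args))
  File "fit.py", line 29, in cost
    def cost(q,cs):return sum(np.abs(mask(c,q[:3],q[3])-obs[c]).sum() for c in cs)
                          ~~~^^^^^^^^^^^^^^^^^^^^^^^^^^^^^^^^^^^^^^^^^^^^^^^^^^^^^
  File "fit.py", line 29, in <genexpr>
    def cost(q,cs):return sum(np.abs(mask(c,q[:3],q[3])-obs[c]).sum() for c in cs)
                                     ~~~~^^^^^^^^^^^^^^
  File "fit.py", line 15, in mask
    u=(proj(c,cap(p,e,z))+.5)*2-.5
       ~~~~^^^^^^^^^^^^^^
  File "h.py", line 6, in proj
    k=camera_params(c);r=R.from_rotvec(k["orientation"])
ValueError: time passes only in moves, steps and waits
```

View pics/side0.png

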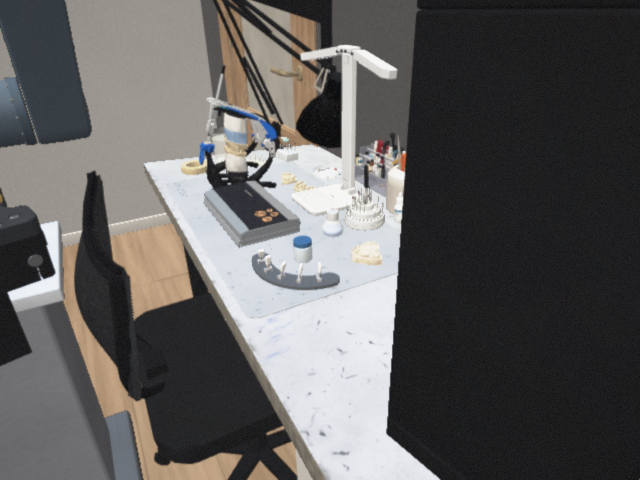

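```bash
python3 - <<'E'
from h import *
p=[.5134,-.3315,.5592]
print("jar",unproj("top",(315,240),.042),"box edge",unproj("top",(252,260),.03))
s=observe();r=R.from_rotvec(s["tcp_rot"]);print(r.as_matrix())
# waypoints: th from +y end; s=distance along arc; travel direction tangent
th=A*np.arange(3,-3.6,-.5);P=arc(p,th,.09,.03)
t=np.c_[-np.sin(th)*0,th]
for a,q in zip(th,P):
    d=(arc(p,a-.01,.09,0)-arc(p,a+.01,.09,0))[0];print(round(a/A,1),q[:2],"travel dir deg",np.degrees(np.arctan2(d[1],d[0])).round(1),"r",np.hypot(*q[:2]).round(3))
E
```

```text
jar [ 0.569  -0.2861  0.042 ] box edge [ 0.5373 -0.1844  0.03  ]
[[ 0.9662  0.2579 -0.    ]
 [ 0.2579 -0.9662 -0.0001]
 [-0.      0.0001 -1.    ]]
3.0 [ 0.5014 -0.2428] travel dir deg -122.9 r 0.557
2.5 [ 0.4936 -0.2579] travel dir deg -112.1 r 0.557
2.0 [ 0.4887 -0.2742] travel dir deg -101.3 r 0.56
1.5 [ 0.487 -0.291] travel dir deg -90.4 r 0.567
1.0 [ 0.4885 -0.308 ] travel dir deg -79.6 r 0.577
0.5 [ 0.4931 -0.3243] travel dir deg -68.8 r 0.59
0.0 [ 0.5007 -0.3395] travel dir deg -58.0 r 0.605
-0.5 [ 0.511  -0.3529] travel dir deg -47.1 r 0.621
-1.0 [ 0.5237 -0.3642] travel dir deg -36.3 r 0.638
-1.5 [ 0.5382 -0.3729] travel dir deg -25.5 r 0.655
-2.0 [ 0.5542 -0.3788] travel dir deg -14.7 r 0.671
-2.5 [ 0.5709 -0.3815] travel dir deg -3.8 r 0.687
-3.0 [ 0.5879 -0.381 ] travel dir deg 7.0 r 0.701
-3.5 [ 0.6045 -0.3774] travel dir deg 17.8 r 0.713
```

The side view shows the chair back on the near side of the bench, with its top at about (95,175) and its lower end at (150,400). The robot arm is at the upper left. The stand is at (295,270) with free bench around it. I triangulate the chair height before swinging past it.

```bash
python3 - <<'E'
from h import *
def ray(c,uv):
    k=camera_params(c);r=R.from_rotvec(k["orientation"]);d=r.apply(np.linalg.solve(k["mtx"],[*uv,1]));return k["position"],d/np.linalg.norm(d)
def tri(u,v):
    p,d=ray("side",u);q,e=ray("top",v);t=np.linalg.lstsq(np.c_[d,-e],q-p,rcond=None)[0]
    a,b=p+t[0]*d,q+t[1]*e;return (a+b)/2,np.linalg.norm(a-b)
for u in((95,172),(88,180),(135,390),(150,400)):
    for v in((390,470),(390,462),(250,400),(50,462)):print(u,v,*tri(u,v))
for uv in((390,462),(250,400)):
  for z in(-.3,0,.1,.2,.3):print(uv,z,unproj("top",uv,z)[:2])
E
```

```text
(95, 172) (390, 470) [ 0.2708 -0.3775  0.2549] 0.0352168214355801
(95, 172) (390, 462) [ 0.275  -0.3775  0.2536] 0.04398839931316193
(95, 172) (250, 400) [ 0.3027 -0.1997  0.1936] 0.10139093758548585
(95, 172) (50, 462) [0.2504 0.0904 0.1202] 0.005213648374867035
(88, 180) (390, 470) [ 0.264  -0.3786  0.2458] 0.04166803007435178
(88, 180) (390, 462) [ 0.2683 -0.3786  0.2445] 0.050580693908511894
(88, 180) (250, 400) [ 0.2946 -0.1982  0.1812] 0.11117557136052486
(88, 180) (50, 462) [0.2373 0.1026 0.0992] 0.0053306934913066135
(135, 390) (390, 470) [ 0.2067 -0.4179 -0.0411] 0.051512393562647876
(135, 390) (390, 462) [ 0.2122 -0.4171 -0.0455] 0.03917889296973111
(135, 390) (250, 400) [ 0.2227 -0.1335 -0.3151] 0.013262732209905728
(135, 390) (50, 462) [ 0.0865  0.4104 -0.6902] 0.2727532758181555
(150, 400) (390, 470) [ 0.2122 -0.4234 -0.057 ] 0.07419559490344373
(150, 400) (390, 462) [ 0.2176 -0.4224 -0.0622] 0.06179178553064859
(150, 400) (250, 400) [ 0.2307 -0.1328 -0.3516] 0.020478899280055966
(150, 400) (50, 462) [ 0.1089  0.3793 -0.6907] 0.33405567287216364
(390, 462) -0.3 [ 0.1015 -0.4427]
(390, 462) 0 [ 0.2081 -0.408 ]
(390, 462) 0.1 [ 0.2437 -0.3965]
(390, 462) 0.2 [ 0.2792 -0.3849]
(390, 462) 0.3 [ 0.3148 -0.3734]
(250, 400) -0.3 [ 0.2332 -0.1371]
(250, 400) 0 [ 0.3071 -0.1784]
(250, 400) 0.1 [ 0.3317 -0.1922]
(250, 400) 0.2 [ 0.3563 -0.2059]
(250, 400) 0.3 [ 0.381  -0.2197]
```

{"api": "carry_out", "payload": {
  "moves": [
    {"dx": 0.03,"dy": -0.018,"dz": -0.01,"grip": 0},
    {"dx": 0.04,"dy": -0.025,"dz": -0.01,"grip": 0},
    {"dx": 0.04,"dy": -0.025,"dz": -0.01,"grip": 0},
    {"dx": 0.04,"dy": -0.025,"dz": -0.01,"grip": 0},
    {"dx": 0.04,"dy": -0.025,"grip": 0},
    {"dx": 0.04,"dy": -0.025,"grip": 0},
    {"dx": 0.04,"dy": -0.025,"grip": 0},
    {"dx": 0.04,"dy": -0.025,"grip": 0}
  ],
  "force": 5
}}

```text
invalid input
```

{"api": "carry_out", "payload": {
  "moves": [
    {"dx": 0.04,"dy": -0.025,"grip": 0},
    {"dx": 0.034,"dy": -0.02,"grip": 0},
    {"dx": 0.02,"dy": -0.012,"grip": 0},
    {"wz": -10,"grip": 0},
    {"wz": -10,"grip": 0},
    {"wz": -10,"grip": 0},
    {"wz": -10,"grip": 0},
    {"wz": -8.7,"grip": 0}
  ]
}}

```text
invalid input
```

```bash
cat > w.py <<'E'
from h import *
import sys
p=[.5134,-.3315,.5592]
def err(i,L,z,s=None):
    "tool-frame shift and turn to put leading edge L mm past hinge i, fingertip at z mm"
    s=s or observe();r=R.from_rotvec(s["tcp_rot"])
    th=A*(3-i)-(L-9.5)/90
    P=arc(p,th,.09,z/1000)[0];d=(arc(p,th-.01,.09,0)-arc(p,th+.01,.09,0))[0];ps=np.arctan2(d[1],d[0])+np.pi
    x=np.array([np.cos(ps),np.sin(ps),0]);zz=np.array([0,0,-1.]);T=np.c_[x,np.cross(zz,x),zz]
    print("t",s["t"],"pos",s["ee_pos"],"F",s["ft_force"],"open",round(s["opening"],4))
    print("tool shift mm",r.inv().apply(P-s["ee_pos"])*1e3,"turn deg",np.degrees((r.inv()*R.from_matrix(T)).as_rotvec()))
if __name__=="__main__":err(int(sys.argv[1]),float(sys.argv[2]),float(sys.argv[3]))
E
python3 w.py 1 -14 80
```

```text
t 0.6 pos [ 0.1612 -0.6038  0.2226] F [-0.1181 -0.4627 -0.186 ] open 0.087
tool shift mm [ 414.459  -253.5983  142.5655] turn deg [  0.0034   0.0028 -48.8455]
```

{"api": "carry_out", "payload": {
  "moves": [
    {"dx": 0.03,"dy": -0.018,"dz": -0.01,"wx": 0,"wy": 0,"wz": 0,"grip": 0}
  ]
}}

```text
t: 0.72
ee_pos: [0.1843, -0.5797, 0.2319]
tcp_rot: [-3.116, -0.404, 0.001]
ft_force: [0.3, -0.0, 0.1]
opening: 0.0823
finger_force: 0.0
```

{"api": "carry_out", "payload": {
  "moves": [
    {"dx": 0.04,"dy": -0.025,"dz": -0.01,"wx": 0,"wy": 0,"wz": 0,"grip": 0},
    {"dx": 0.04,"dy": -0.025,"dz": -0.01,"wx": 0,"wy": 0,"wz": 0,"grip": 0},
    {"dx": 0.04,"dy": -0.025,"dz": -0.01,"wx": 0,"wy": 0,"wz": 0,"grip": 0},
    {"dx": 0.04,"dy": -0.025,"dz": 0,"wx": 0,"wy": 0,"wz": 0,"grip": 0},
    {"dx": 0.04,"dy": -0.025,"dz": 0,"wx": 0,"wy": 0,"wz": 0,"grip": 0},
    {"dx": 0.04,"dy": -0.025,"dz": 0,"wx": 0,"wy": 0,"wz": 0,"grip": 0},
    {"dx": 0.04,"dy": -0.025,"dz": 0,"wx": 0,"wy": 0,"wz": 0,"grip": 0},
    {"dx": 0.04,"dy": -0.025,"dz": 0,"wx": 0,"wy": 0,"wz": 0,"grip": 0}
  ]
}}

```text
t: 1.72
ee_pos: [0.4441, -0.3018, 0.2628]
tcp_rot: [3.114, 0.408, 0.001]
ft_force: [0.1, -0.8, 0.0]
opening: 0.0057
finger_force: 0.0
```

{"api": "carry_out", "payload": {
  "moves": [
    {"dx": 0.034,"dy": -0.02,"dz": 0,"wx": 0,"wy": 0,"wz": 0,"grip": 0},
    {"dx": 0.02,"dy": -0.012,"dz": 0,"wx": 0,"wy": 0,"wz": 0,"grip": 0},
    {"dx": 0,"dy": 0,"dz": 0,"wx": 0,"wy": 0,"wz": -10,"grip": 0},
    {"dx": 0,"dy": 0,"dz": 0,"wx": 0,"wy": 0,"wz": -10,"grip": 0},
    {"dx": 0,"dy": 0,"dz": 0,"wx": 0,"wy": 0,"wz": -10,"grip": 0},
    {"dx": 0,"dy": 0,"dz": 0,"wx": 0,"wy": 0,"wz": -10,"grip": 0},
    {"dx": 0,"dy": 0,"dz": 0,"wx": 0,"wy": 0,"wz": -8.7,"grip": 0},
    {"dx": 0,"dy": 0,"dz": 0,"wx": 0,"wy": 0,"wz": 0,"grip": 0}
  ]
}}

```text
t: 2.72
ee_pos: [0.4871, -0.2581, 0.2627]
tcp_rot: [2.671, 1.654, 0.0]
ft_force: [0.2, 0.2, 0.4]
opening: 0.0005
finger_force: 0.0
```

```bash
python3 w.py 1 -14 80
```

```text
t 2.725 pos [ 0.4871 -0.2581  0.2627] F [0.2156 0.2277 0.3945] open 0.0005
tool shift mm [  9.5864   5.4279 182.6565] turn deg [ 0.0107  0.0005 -0.2489]
```

{"api": "carry_out", "payload": {
  "moves": [
    {"dx": 0.0096,"dy": 0.0054,"dz": 0.02,"wx": 0,"wy": 0,"wz": 0,"grip": 0},
    {"dx": 0,"dy": 0,"dz": 0.04,"wx": 0,"wy": 0,"wz": 0,"grip": 0},
    {"dx": 0,"dy": 0,"dz": 0.04,"wx": 0,"wy": 0,"wz": 0,"grip": 0},
    {"dx": 0,"dy": 0,"dz": 0.04,"wx": 0,"wy": 0,"wz": 0,"grip": 0},
    {"dx": 0,"dy": 0,"dz": 0.035,"wx": 0,"wy": 0,"wz": 0,"grip": 0},
    {"dx": 0,"dy": 0,"dz": 0.02,"wx": 0,"wy": 0,"wz": 0,"grip": 0},
    {"dx": 0,"dy": 0,"dz": 0.018,"wx": 0,"wy": 0,"wz": 0,"grip": 0},
    {"dx": 0,"dy": 0,"dz": 0,"wx": 0,"wy": 0,"wz": 0,"grip": 0}
  ]
}}

```text
t: 3.72
ee_pos: [0.4955, -0.2514, 0.0483]
tcp_rot: [-2.669, -1.652, 0.002]
ft_force: [-0.3, 0.2, -0.6]
opening: 0.0006
finger_force: 0.0
```

```bash
python3 w.py 1 -14 34; python3 - <<'E'
from h import *
a=grab_frame("top");b=grab_frame("side")
s=observe();print(proj("side",s["ee_pos"]),proj("top",s["ee_pos"]))
x=cv2.resize(a[215:315,265:395],None,fx=5,fy=5,interpolation=3)[:,:]
y=cv2.resize(b[195:305,225:355],None,fx=5,fy=5,interpolation=3)
cv2.imwrite("pics/s1.png",y);cv2.imwrite("pics/t1.png",x)
E
```

```text
t 3.725 pos [ 0.4955 -0.2514  0.0483] F [-0.2794  0.217  -0.6479] open 0.0006
tool shift mm [-0.1567  0.9723 14.3458] turn deg [-0.1652 -0.0354 -0.2683]
[[259.0805 237.1667]] [[293.2347 285.9683]]
```

View pics/s1.png

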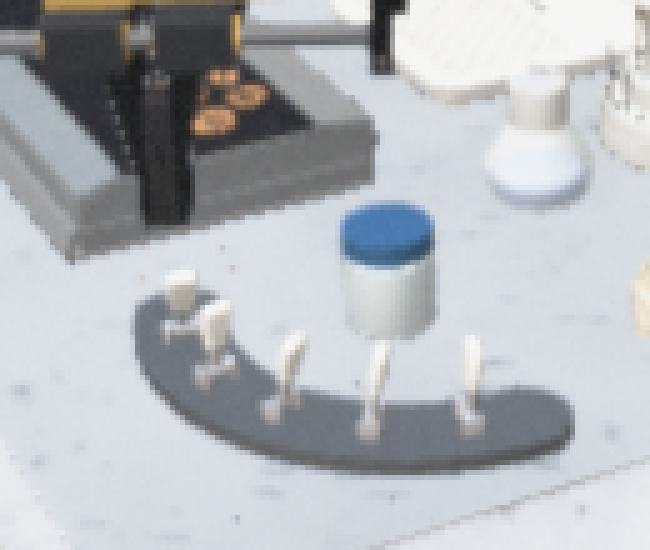

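The side view shows the closed fingers at about (259,240), beyond and left of tab 1 (261,255), with the stand undisturbed. The measured tip agrees with the fit, so I start on tab 1.

{"api": "carry_out", "payload": {
  "moves": [
    {"dx": 0,"dy": 0.001,"dz": 0.0074,"wx": 0,"wy": 0,"wz": 0,"grip": 0},
    {"dx": 0,"dy": 0,"dz": 0.0069,"wx": 0,"wy": 0,"wz": 0,"grip": 0},
    {"dx": -0.004,"dy": 0.0001,"dz": 0,"wx": 0,"wy": 0,"wz": -2.5,"grip": 0},
    {"dx": -0.004,"dy": 0.0001,"dz": 0,"wx": 0,"wy": 0,"wz": -2.5,"grip": 0},
    {"dx": -0.004,"dy": 0.0001,"dz": 0,"wx": 0,"wy": 0,"wz": -2.5,"grip": 0},
    {"dx": -0.0035,"dy": 0.0001,"dz": 0,"wx": 0,"wy": 0,"wz": -2.2,"grip": 0},
    {"dx": -0.0035,"dy": 0.0001,"dz": 0,"wx": 0,"wy": 0,"wz": -2.2,"grip": 0},
    {"dx": -0.0035,"dy": 0.0001,"dz": 0.001,"wx": 0,"wy": 0,"wz": -2.2,"grip": 0}
  ]
}}

```text
t: 4.82
ee_pos: [0.4896, -0.2734, 0.0341]
tcp_rot: [-2.445, -1.972, -0.0]
ft_force: [0.7, 0.3, -0.5]
opening: 0.0005
finger_force: 0.2
```

```bash
python3 w.py 1 8.5 33
```

```text
t 4.825 pos [ 0.4896 -0.2734  0.0341] F [ 0.7166  0.3444 -0.48  ] open 0.0005
tool shift mm [ 0.0727 -0.7087  1.1188] turn deg [-0.0218 -0.0242 -0.3175]
```

{"api": "carry_out", "payload": {
  "moves": [
    {"dx": -0.0035,"dy": -0.0005,"dz": 0.0021,"wx": 0,"wy": 0,"wz": -2.4,"grip": 0},
    {"dx": -0.003,"dy": 0,"dz": 0.002,"wx": 0,"wy": 0,"wz": -1.9,"grip": 0},
    {"dx": -0.003,"dy": 0,"dz": 0.003,"wx": 0,"wy": 0,"wz": -1.9,"grip": 0},
    {"dx": -0.002,"dy": 0,"dz": 0.0025,"wx": 0,"wy": 0,"wz": -1.3,"grip": 0},
    {"dx": -0.002,"dy": 0,"dz": 0.0025,"wx": 0,"wy": 0,"wz": -1.3,"grip": 0},
    {"dx": -0.002,"dy": 0,"dz": 0.0018,"wx": 0,"wy": 0,"wz": -1.3,"grip": 0},
    {"dx": -0.002,"dy": 0,"dz": 0.0012,"wx": 0,"wy": 0,"wz": -1.3,"grip": 0},
    {"dx": -0.002,"dy": 0,"dz": 0.0005,"wx": 0,"wy": 0,"wz": -1.3,"grip": 0}
  ]
}}

```text
t: 5.82
ee_pos: [0.4871, -0.293, 0.0186]
tcp_rot: [2.211, 2.231, -0.0]
ft_force: [0.0, 0.2, 0.2]
opening: 0.0004
finger_force: 0.2
```

```bash
python3 w.py 1 28 18.3; python3 - <<'E'
from h import *
b=grab_frame("side");a=grab_frame("top")
cv2.imwrite("pics/s2.png",np.hstack([cv2.resize(b[225:305,235:345],None,fx=3.6,fy=3.6,interpolation=3),cv2.resize(a[225:305,280:390],None,fx=3.6,fy=3.6,interpolation=3)]))
E
```

```text
t 5.825 pos [ 0.4871 -0.293   0.0186] F [0.0391 0.2385 0.155 ] open 0.0004
tool shift mm [ 0.482  -0.0762  0.331 ] turn deg [ 0.008   0.0096 -0.0013]
```

View pics/s2.png

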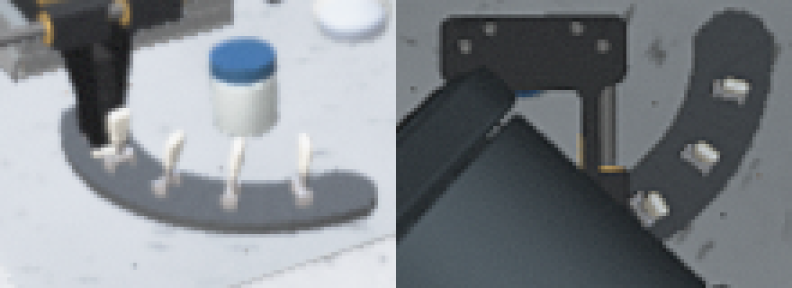

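The left half shows the fingers behind tab 2, with tab 1 laid down under them and its tip just visible at about (100,152) in the crop. Tabs 2–5 are upright and the stand has not moved. Forces are below 1 N, so I go on to tab 2.

{"api": "carry_out", "payload": {
  "moves": [
    {"dx": 0.0003,"dy": 0,"dz": -0.0078,"wx": 0,"wy": 0,"wz": 0,"grip": 0},
    {"dx": 0,"dy": 0,"dz": -0.0078,"wx": 0,"wy": 0,"wz": 0,"grip": 0},
    {"dx": -0.003,"dy": 0,"dz": 0,"wx": 0,"wy": 0,"wz": -1.9,"grip": 0},
    {"dx": -0.003,"dy": 0.0001,"dz": 0,"wx": 0,"wy": 0,"wz": -1.9,"grip": 0},
    {"dx": -0.003,"dy": 0,"dz": 0,"wx": 0,"wy": 0,"wz": -1.9,"grip": 0},
    {"dx": -0.0025,"dy": 0.0001,"dz": 0,"wx": 0,"wy": 0,"wz": -1.6,"grip": 0},
    {"dx": -0.0025,"dy": 0,"dz": 0,"wx": 0,"wy": 0,"wz": -1.6,"grip": 0},
    {"dx": -0.0035,"dy": 0,"dz": 0.002,"wx": 0,"wy": 0,"wz": -2.2,"grip": 0}
  ]
}}

```text
t: 6.92
ee_pos: [0.4885, -0.3099, 0.0321]
tcp_rot: [-1.984, -2.435, 0.0]
ft_force: [-0.3, 0.1, 0.5]
opening: 0.0002
finger_force: 0.2
```

```bash
python3 w.py 2 12 32
```

```text
t 6.925 pos [ 0.4885 -0.3099  0.0321] F [-0.2674  0.1157  0.5164] open 0.0002
tool shift mm [-0.5333  0.295   0.1278] turn deg [-0.0226 -0.0221 -0.317 ]
```

{"api": "carry_out", "payload": {
  "moves": [
    {"dx": -0.0033,"dy": 0.0003,"dz": 0.002,"wx": 0,"wy": 0,"wz": -2.1,"grip": 0},
    {"dx": -0.003,"dy": 0.0001,"dz": 0.003,"wx": 0,"wy": 0,"wz": -1.9,"grip": 0},
    {"dx": -0.002,"dy": 0,"dz": 0.0025,"wx": 0,"wy": 0,"wz": -1.3,"grip": 0},
    {"dx": -0.002,"dy": 0,"dz": 0.0025,"wx": 0,"wy": 0,"wz": -1.3,"grip": 0},
    {"dx": -0.002,"dy": 0,"dz": 0.0018,"wx": 0,"wy": 0,"wz": -1.3,"grip": 0},
    {"dx": -0.002,"dy": 0,"dz": 0.0012,"wx": 0,"wy": 0,"wz": -1.3,"grip": 0},
    {"dx": -0.002,"dy": 0,"dz": 0.0006,"wx": 0,"wy": 0,"wz": -1.3,"grip": 0},
    {"dx": 0,"dy": 0,"dz": 0,"wx": 0,"wy": 0,"wz": 0,"grip": 0}
  ]
}}

```text
t: 7.92
ee_pos: [0.4938, -0.3258, 0.0187]
tcp_rot: [1.755, 2.605, -0.0]
ft_force: [0.6, -0.4, -0.7]
opening: 0.0011
finger_force: 0.0
```

```bash
python3 w.py 2 28 18.3
```

```text
t 7.925 pos [ 0.4938 -0.3258  0.0187] F [ 0.5816 -0.3761 -0.7166] open 0.0011
tool shift mm [ 0.1992 -0.1247  0.3935] turn deg [ 0.0131  0.0355 -0.1183]
```

Tab 3.

{"api": "carry_out", "payload": {
  "moves": [
    {"dx": 0,"dy": 0,"dz": -0.0078,"wx": 0,"wy": 0,"wz": 0,"grip": 0},
    {"dx": 0,"dy": 0,"dz": -0.0078,"wx": 0,"wy": 0,"wz": 0,"grip": 0},
    {"dx": -0.003,"dy": 0,"dz": 0,"wx": 0,"wy": 0,"wz": -1.9,"grip": 0},
    {"dx": -0.003,"dy": 0.0001,"dz": 0,"wx": 0,"wy": 0,"wz": -1.9,"grip": 0},
    {"dx": -0.003,"dy": 0,"dz": 0,"wx": 0,"wy": 0,"wz": -1.9,"grip": 0},
    {"dx": -0.0025,"dy": 0.0001,"dz": 0,"wx": 0,"wy": 0,"wz": -1.6,"grip": 0},
    {"dx": -0.0028,"dy": 0,"dz": 0,"wx": 0,"wy": 0,"wz": -1.7,"grip": 0},
    {"dx": -0.0035,"dy": 0,"dz": 0.002,"wx": 0,"wy": 0,"wz": -2.2,"grip": 0}
  ]
}}

```text
t: 8.93
ee_pos: [0.5017, -0.3413, 0.0321]
tcp_rot: [-1.49, -2.765, -0.0]
ft_force: [-0.8, -0.6, 0.1]
opening: 0.0003
finger_force: 0.4
```

```bash
python3 w.py 3 12 32
```

```text
t 8.925 pos [ 0.5017 -0.3413  0.0321] F [-0.7653 -0.5924  0.0528] open 0.0003
tool shift mm [-0.4177  0.1313  0.1266] turn deg [-0.0106 -0.0258 -0.2578]
```

{"api": "carry_out", "payload": {
  "moves": [
    {"dx": -0.0033,"dy": 0.0002,"dz": 0.002,"wx": 0,"wy": 0,"wz": -2.1,"grip": 0},
    {"dx": -0.003,"dy": 0.0001,"dz": 0.003,"wx": 0,"wy": 0,"wz": -1.9,"grip": 0},
    {"dx": -0.002,"dy": 0,"dz": 0.0025,"wx": 0,"wy": 0,"wz": -1.3,"grip": 0},
    {"dx": -0.002,"dy": 0,"dz": 0.0025,"wx": 0,"wy": 0,"wz": -1.3,"grip": 0},
    {"dx": -0.002,"dy": 0,"dz": 0.0018,"wx": 0,"wy": 0,"wz": -1.3,"grip": 0},
    {"dx": -0.002,"dy": 0,"dz": 0.0012,"wx": 0,"wy": 0,"wz": -1.3,"grip": 0},
    {"dx": -0.002,"dy": 0,"dz": 0.0007,"wx": 0,"wy": 0,"wz": -1.3,"grip": 0},
    {"dx": 0,"dy": 0,"dz": 0,"wx": 0,"wy": 0,"wz": 0,"grip": 0}
  ]
}}

```text
t: 9.93
ee_pos: [0.5122, -0.3542, 0.0186]
tcp_rot: [1.234, 2.889, -0.0]
ft_force: [0.1, 0.4, -0.0]
opening: 0.0006
finger_force: 0.0
```

```bash
python3 w.py 3 28 18.3; python3 - <<'E'
from h import *
b=grab_frame("side");a=grab_frame("top")
cv2.imwrite("pics/s3.png",np.hstack([cv2.resize(b[225:305,235:345],None,fx=3.6,fy=3.6,interpolation=3),cv2.resize(a[225:305,280:390],None,fx=3.6,fy=3.6,interpolation=3)]))
E
```

```text
t 9.925 pos [ 0.5122 -0.3542  0.0186] F [ 0.1371  0.436  -0.0438] open 0.0006
tool shift mm [0.2787 0.0249 0.2547] turn deg [ 0.0022  0.0335 -0.0642]
```

View pics/s3.png

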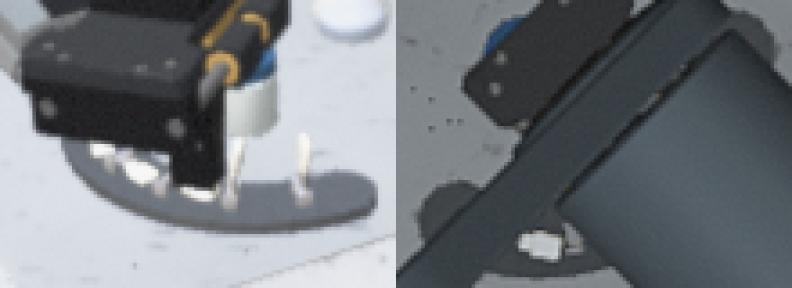

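The left half shows tabs 1 and 2 flat and tab 3 under the fingertip, its end just short of tab 4's hinge. Tabs 4 and 5 are still upright and the base has not moved. Tab 4 next.

{"api": "carry_out", "payload": {
  "moves": [
    {"dx": 0,"dy": 0,"dz": -0.0078,"wx": 0,"wy": 0,"wz": 0,"grip": 0},
    {"dx": 0,"dy": 0,"dz": -0.0078,"wx": 0,"wy": 0,"wz": 0,"grip": 0},
    {"dx": -0.003,"dy": 0,"dz": 0,"wx": 0,"wy": 0,"wz": -1.9,"grip": 0},
    {"dx": -0.003,"dy": 0.0001,"dz": 0,"wx": 0,"wy": 0,"wz": -1.9,"grip": 0},
    {"dx": -0.003,"dy": 0,"dz": 0,"wx": 0,"wy": 0,"wz": -1.9,"grip": 0},
    {"dx": -0.0025,"dy": 0.0001,"dz": 0,"wx": 0,"wy": 0,"wz": -1.6,"grip": 0},
    {"dx": -0.0028,"dy": 0.0001,"dz": 0,"wx": 0,"wy": 0,"wz": -1.7,"grip": 0},
    {"dx": -0.0035,"dy": 0.0001,"dz": 0.002,"wx": 0,"wy": 0,"wz": -2.2,"grip": 0}
  ]
}}

```text
t: 11.02
ee_pos: [0.5255, -0.3655, 0.032]
tcp_rot: [-0.943, -2.996, 0.0]
ft_force: [-1.2, -0.5, 0.0]
opening: 0.0006
finger_force: 0.3
```

```bash
python3 w.py 4 12 32
```

```text
t 11.025 pos [ 0.5255 -0.3655  0.032 ] F [-1.2442 -0.4989  0.0149] open 0.0006
tool shift mm [-0.2895 -0.0221  0.0069] turn deg [-0.0085 -0.0245 -0.2002]
```

{"api": "carry_out", "payload": {
  "moves": [
    {"dx": -0.0033,"dy": 0.0001,"dz": 0.002,"wx": 0,"wy": 0,"wz": -2.1,"grip": 0},
    {"dx": -0.003,"dy": 0.0001,"dz": 0.003,"wx": 0,"wy": 0,"wz": -1.9,"grip": 0},
    {"dx": -0.002,"dy": 0,"dz": 0.0025,"wx": 0,"wy": 0,"wz": -1.3,"grip": 0},
    {"dx": -0.002,"dy": 0,"dz": 0.0025,"wx": 0,"wy": 0,"wz": -1.3,"grip": 0},
    {"dx": -0.002,"dy": 0,"dz": 0.0018,"wx": 0,"wy": 0,"wz": -1.3,"grip": 0},
    {"dx": -0.002,"dy": 0,"dz": 0.0012,"wx": 0,"wy": 0,"wz": -1.3,"grip": 0},
    {"dx": -0.002,"dy": 0,"dz": 0.0006,"wx": 0,"wy": 0,"wz": -1.3,"grip": 0},
    {"dx": 0,"dy": 0,"dz": 0,"wx": 0,"wy": 0,"wz": 0,"grip": 0}
  ]
}}

```text
t: 12.02
ee_pos: [0.5399, -0.3737, 0.0186]
tcp_rot: [0.668, 3.069, -0.0]
ft_force: [0.1, -0.1, -0.3]
opening: 0.0001
finger_force: 0.0
```

```bash
python3 w.py 4 28 18.3
```

```text
t 12.025 pos [ 0.5399 -0.3737  0.0186] F [ 0.078  -0.141  -0.3121] open 0.0001
tool shift mm [ 0.3774 -0.0039  0.2654] turn deg [-0.0058  0.0304 -0.0033]
```

Tab 5.

{"api": "carry_out", "payload": {
  "moves": [
    {"dx": 0.0003,"dy": 0,"dz": -0.0078,"wx": 0,"wy": 0,"wz": 0,"grip": 0},
    {"dx": 0,"dy": 0,"dz": -0.0078,"wx": 0,"wy": 0,"wz": 0,"grip": 0},
    {"dx": -0.003,"dy": 0,"dz": 0,"wx": 0,"wy": 0,"wz": -1.9,"grip": 0},
    {"dx": -0.003,"dy": 0.0001,"dz": 0,"wx": 0,"wy": 0,"wz": -1.9,"grip": 0},
    {"dx": -0.003,"dy": 0,"dz": 0,"wx": 0,"wy": 0,"wz": -1.9,"grip": 0},
    {"dx": -0.0025,"dy": 0.0001,"dz": 0,"wx": 0,"wy": 0,"wz": -1.6,"grip": 0},
    {"dx": -0.0028,"dy": 0.0001,"dz": 0,"wx": 0,"wy": 0,"wz": -1.7,"grip": 0},
    {"dx": -0.0035,"dy": 0.0001,"dz": 0.002,"wx": 0,"wy": 0,"wz": -2.2,"grip": 0}
  ]
}}

```text
t: 13.02
ee_pos: [0.5564, -0.3793, 0.032]
tcp_rot: [-0.362, -3.121, 0.0]
ft_force: [-0.9, -0.2, -0.4]
opening: 0.0005
finger_force: 0.3
```

```bash
python3 w.py 5 12 32
```

```text
t 13.025 pos [ 0.5564 -0.3793  0.032 ] F [-0.9125 -0.1666 -0.4321] open 0.0005
tool shift mm [-0.25   -0.0072  0.0464] turn deg [-0.0108  0.0005 -0.1414]
```

{"api": "carry_out", "payload": {
  "moves": [
    {"dx": -0.0033,"dy": 0.0001,"dz": 0.002,"wx": 0,"wy": 0,"wz": -2.1,"grip": 0},
    {"dx": -0.003,"dy": 0.0001,"dz": 0.003,"wx": 0,"wy": 0,"wz": -1.9,"grip": 0},
    {"dx": -0.002,"dy": 0,"dz": 0.0025,"wx": 0,"wy": 0,"wz": -1.3,"grip": 0},
    {"dx": -0.002,"dy": 0,"dz": 0.0025,"wx": 0,"wy": 0,"wz": -1.3,"grip": 0},
    {"dx": -0.002,"dy": 0,"dz": 0.0018,"wx": 0,"wy": 0,"wz": -1.3,"grip": 0},
    {"dx": -0.002,"dy": 0,"dz": 0.0012,"wx": 0,"wy": 0,"wz": -1.3,"grip": 0},
    {"dx": -0.002,"dy": 0,"dz": 0.0007,"wx": 0,"wy": 0,"wz": -1.3,"grip": 0},
    {"dx": -0.002,"dy": 0,"dz": 0,"wx": 0,"wy": 0,"wz": 0,"grip": 0}
  ]
}}

```text
t: 14.02
ee_pos: [0.5745, -0.3815, 0.0184]
tcp_rot: [0.078, 3.14, 0.0]
ft_force: [-0.1, -0.1, 0.0]
opening: 0.0003
finger_force: 0.0
```

{"api": "carry_out", "payload": {
  "moves": [
    {"dx": 0,"dy": 0,"dz": -0.01,"wx": 0,"wy": 0,"wz": 0,"grip": 0},
    {"dx": 0,"dy": 0,"dz": -0.02,"wx": 0,"wy": 0,"wz": 0,"grip": 0},
    {"dx": 0,"dy": 0,"dz": -0.03,"wx": 0,"wy": 0,"wz": 0,"grip": 0},
    {"dx": 0,"dy": 0,"dz": -0.04,"wx": 0,"wy": 0,"wz": 0,"grip": 0},
    {"dx": 0,"dy": 0,"dz": -0.04,"wx": 0,"wy": 0,"wz": 0,"grip": 0},
    {"dx": 0,"dy": 0,"dz": -0.04,"wx": 0,"wy": 0,"wz": 0,"grip": 0},
    {"dx": 0,"dy": 0,"dz": -0.04,"wx": 0,"wy": 0,"wz": 0,"grip": 0},
    {"dx": 0,"dy": 0,"dz": 0,"wx": 0,"wy": 0,"wz": 0,"grip": 0}
  ]
}}

```text
t: 15.02
ee_pos: [0.5764, -0.3833, 0.245]
tcp_rot: [0.078, 3.132, -0.012]
ft_force: [-0.3, -0.1, 0.0]
opening: 0.0001
finger_force: 0.0
```

```bash
python3 w.py 5 30 240; python3 - <<'E'
from h import *
b=grab_frame("side");a=grab_frame("top")
cv2.imwrite("pics/s4.png",cv2.resize(b[195:305,240:400],None,fx=5,fy=5,interpolation=3));cv2.imwrite("pics/t4.png",a)
E
```

```text
t 15.025 pos [ 0.5764 -0.3833  0.245 ] F [-0.3137 -0.0617  0.034 ] open 0.0001
tool shift mm [2.0601 1.5975 4.9829] turn deg [-0.4285  0.5031 -1.2355]
```

View pics/s4.png

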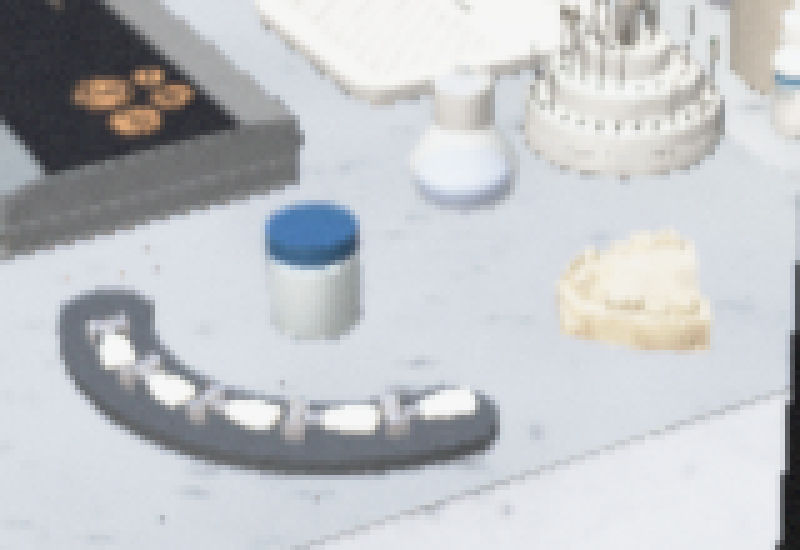

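All five tabs lie flat towards the right end, and the base outline is unchanged at (60–498, 290–475 in the crop). The jar, burner and jaw model have not moved. I'll check the fold angles numerically, since tab 5's tip at (475,400) looks slightly high.

```bash
python3 - <<'E'
from h import *
from scipy import ndimage as N
p=[.5134,-.3315,.5592]
b=cv2.imread("pics/s4.png");o=cv2.imread("pics/side0.png").astype(int);f=grab_frame("side").astype(int)
l,n=N.label((f.min(2)>205)&(np.indices((480,640))[0]>255)&(np.indices((480,640))[1]<338)&(np.indices((480,640))[0]<282))
for k in range(1,n+1):
    v,u=np.nonzero(l==k)
    if len(u)>15:print("white",len(u),u.mean().round(1),v.mean().round(1),u.min(),u.max())
for i in range(1,6):
    th=A*(3-i);H=arc(p,th,.09,.014)[0];d=(arc(p,th-.01,.09,0)-arc(p,th+.01,.09,0))[0];d/=np.linalg.norm(d)
    print(i,[proj("side",H+.019*(np.sin(t)*d+np.cos(t)*np.array([0,0,1])))[0].round(1).tolist() for t in(1.55,1.4,1.25)])
g=np.abs(f-o).max(2)>40;v,u=np.nonzero(g[195:305,240:400]);print("changed box",u.min()+240,u.max()+240,v.min()+195,v.max()+195)
E
```

```text
white 900 39.4 270.6 4 58
white 1270 229.1 268.3 198 263
white 996 307.2 265.0 271 337
white 22 298.5 257.3 296 302
white 39 262.8 264.3 260 266
white 37 5.4 268.5 0 12
white 42 273.5 272.2 269 278
white 46 290.0 277.0 285 295
white 50 309.8 278.1 304 315
1 [[262.9, 264.9], [262.8, 263.5], [262.6, 262.0]]
2 [[273.6, 272.5], [273.4, 271.1], [273.1, 269.6]]
3 [[290.1, 277.4], [289.9, 276.0], [289.4, 274.5]]
4 [[309.7, 278.4], [309.5, 277.0], [309.1, 275.6]]
5 [[329.0, 275.4], [328.9, 274.0], [328.5, 272.8]]
changed box 258 335 253 281
```

```bash
python3 -c "
from workcell import *
s=observe();print(s['ee_pos'],s['qvel']);print(sign_off())"
```

```text
[ 0.57366828 -0.38096159  0.23828418] [-0.00237311  0.0254307   0.01514406 -0.0014365  -0.00246629  0.0005282 ]
the job is handed in; nothing more can be done
None
```

The five tabs were laid flat one after another from left to right with the closed fingertips, and the final pictures show the stand, jar, burner and jaw model where they were; the arm finished clear above at z ≈ 0.24 m and the job is handed in.

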